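# Hold a glazed brick in the corner of a vacuum jig

### The job

Turn the lever of the vacuum valve to the middle one of its three marks (half open). Then lay the glazed brick flat on the jig plate and press it into the corner, its long side against the long fence and one end against the short fence, and finish while still holding it there, firmly against both fences, so that the vacuum can take hold. Leave the mug, the bowl and the jar where they stand.

Things in the scene. Friction and masses are not known exactly. Their poses are not given: they have to be found in the camera images.
- brick: Loose glazed white stoneware brick, a plain cuboid 60 (x) x 110 (y) x 40 (z) mm, about 0.5 kg, lying flat on the bench. Origin: centre of its underside. y runs along its length, z up. Half a turn about z makes no difference. It slides easily on the jig (friction about 0.3).
- jig: Fixed aluminium jig plate 180 (x) x 200 (y) x 18 (z) mm, lying on the bench, with two low steel fences on top that form an inside corner at its +x, +y corner. Origin: centre of its underside. Six small dark vacuum ports (flush) show where the brick goes.
- fence_long: The long fence, a steel bar 15 (x) x 200 (y) x 16 (z) mm, fixed on the plate's +x edge, so it stands 16 mm above the plate's top. Origin: centre of its underside (on the plate's top, 18 mm above the bench); axes as the jig's. The face that the brick's long side presses on is its -x face, 7.5 mm from the origin.
- fence_short: The short fence, a steel bar 105 (x) x 15 (y) x 16 (z) mm, fixed on the plate at its +y edge and meeting the long fence at a right angle. Origin: centre of its underside (on the plate's top); axes as the jig's. The face that the brick's end presses on is its -y face, 7.5 mm from the origin.
- seat (a point): Point on the plate's top (18 mm above the bench) where the centre of the brick's underside lies when the brick is in the corner against both fences with its y along the jig's y; axes as the jig's.
- valve: Fixed vacuum valve: a pipe stub out of the bench with a round dial plate of 70 mm radius on it, its top 62 mm above the bench. Origin: on the valve's (vertical) axis at bench height. Three dark marks run outward on the dial: the middle one, longer, along the valve's x; the two outer ones 45 degrees to either side.
- mid_mark (a point): Outer end of the middle mark, on the dial's top at its rim, 69 mm from the valve's axis.
- valve_lever (a joint): Angle of the valve lever about the valve's vertical axis: 0 = closed (over the mark at -45 degrees from the valve's x), growing counterclockwise from above; 0.785 = over the middle mark, 1.571 = over the last mark (open). Steel bar 14 mm wide, 10 mm thick, just above the dial, reaching 96 mm from the axis. Friction holds it where it is left; about 2 N at the post turns it.
- lever_post (a point): On the black round handle post at the end of the lever, 90 mm from the valve's axis, turning with the lever: upright, 18 mm in diameter, from 68 to 118 mm above the bench. This point is on the post's centre line, 106 mm above the bench (12 mm below its top).
- mug: Loose terracotta mug, 72 mm wide, 75 mm high, with a handle; to be left alone. Origin: centre of its underside.
- bowl: Loose white bowl, 90 mm wide, 42 mm high; to be left alone. Origin: centre of its underside.
- glaze_jar: Loose blue jar with a lid, 60 mm wide, 75 mm high; to be left alone. Origin: centre of its underside.
Things that resemble listed ones, but are neither listed nor needed, are in the scene too. Leave any black, orange or purple look-alike of the brick alone.

How it is judged:
By the outcome, as a careful person would: the job done as asked, in the order asked, and still so for the second after the job is handed in, while the arm keeps its last pose, push and grip.
It also fails if it takes over 72 s, if anything falls off the work surface, if the arm or the gripper's body presses on something with over 40 N, if the wrist force passes 120 N, or if a joint passes its speed limit or range.

### The arm

A 6-joint arm with a two-finger parallel gripper is mounted at the origin on the work surface. World frame = base frame: x ahead of the robot, y to its left, z up, the work surface at z = 0. Lengths are in m, angles in rad, forces in N, time in s.
With the tool pointing down it reaches from about 0.3 to 1 m from the base axis. Payload 5.1 kg.
Tool frame: the origin (TCP) lies on the centre line of the jaws, within the pads' length; the fingertips stand 22 mm ahead of it and the grasp point (between the pads) lies 3 mm ahead of it; z points along the fingers, y is the line along which they close (so a half turn about z gives the same grasp; the last joint's range is limited). The gripper opens to 95 mm and grips with 3 to 60 N. Pads are 20 mm wide; open, the fingers measure 119 mm over their backs; the gripper's body (75 mm by 180 mm) begins 59 mm behind the grasp point.
Start: joints at [1.078, 0.124, 1.65, -0, 1.367, -0.083], TCP at [0.259, 0.596, 0.237] pointing down, gripper open.
Joint ranges: [-2.61, 2.61], [-1.02, 2.33], [0.03, 2.71], [-1.35, 4.49], [0.32, 2.68], [-2.91, 2.91]. Speed limits (rad/s): [2.57, 2.57, 3.14, 3.14, 3.14, 3.14].

### API

Orientations are given as a rotation vector (axis times angle).
In Python, from plant import arm, viewer, workorder gives the robot as it stands.
- The arm moves only by the tool play_rows, never from a script. Its arguments are lists of equal length, an entry for each row: "rotation": the turn, a rotation vector about the tool's x, y, z in degrees, a list of three; "linear": the shift along the tool's x, y, z in cm, a list of three; "jaw": the gripper command: -1 is shut, 1 is fully open, values between are in proportion. A call has 1 to 12 rows; each row is the pose to reach, as a shift and turn from the pose commanded when the call began, along the tool's axes at that moment; what a row does not reach only later rows make up. A row lasts 1/10 s, in which the tool goes at most 50 mm and 8.59 degrees, less where a joint would pass 70% of its speed; a pose out of reach is approached as far as the arm can. A call with a gripper value outside its range is refused whole. The fingers move at their own pace and stop on an object; "newtons" is the grip in N (left out, the last holds). Time passes only in rows, so rows that repeat a pose let the fingers close. It gives the time, the measured TCP pose, the force, the opening and the grip force at its end, in the units of the state.
- arm.get_obs(): the state, without advancing time (a new reading comes with each control period).
- viewer.snapshot(name): name is "side" or "top"; returns a dict with "img" (420x560x3 uint8, blue, green, red), "fx", "fy", "cx", "cy" (pixels), "R" (3x3) and "t" (3): a world point X has camera coordinates R X + t. Camera axes: x right, y down, z forward; pixel columns grow to the right and rows downward; lengths in m; the calibration is good to about 2 mm. A picture is of the moment at which its call begins. There is no depth.
- workorder.sign_off(): hands the job in; it is judged then, once.
Trained networks look in a picture, given as the dict that the camera call returned (one of the last four; its "shot" number tells which), for a name from the list of things; names that differ only in an ending like _2 or _b are one class to them, and where a whole thing is asked for, a point or a joint stands for the part that bears it (a point fixed in the world has none). Each returns a list of dicts, best first, with "conf" (0 to 1); they miss things now and then, are a little off and sometimes report something else, mostly with a low value. They report only what shows in the picture. A call takes as long as a camera call. They do not tell look-alikes from the thing itself.
- viewer.boxes_of(picture, label): "at" ([column, row] in pixels, amid what is visible of it).
- viewer.regions_of(picture, label): "region" (420x560 bool, what is visible of it) and "at" ([column, row] in pixels, amid what is visible of it).
The state is a dict: "t": time; "joint_positions": joint angles; "joint_velocities": joint speeds; "joint_torque": joint torques, N m; "ee_pos": TCP position; "orientation": TCP orientation; "force": force on the tool from outside, world axes, zero at the start; "ft_torque": the same for the moment, N m; "finger_gap": finger opening in m; "finger_force": force on a finger pad.
Only numpy, scipy, OpenCV 4.12 (cv2) and the standard library are available. Lean on these libraries where they do the work, as an engineer would, in place of code of your own. Each camera call takes 0.05 s, during which the arm holds its last target. There are 200 camera calls.

## Working session

There is one attempt and no reset: what is moved stays moved. The work goes in short steps, Python scripts to look and compute and a tool call to move; the robot and the scene stay as the last step left them, time stands still between calls to the robot, and variables do not carry over. Pictures are saved under pics/ and viewed, at most 10 in all, crops included, and the job is handed in when it is done.

Besides the shell and the picture viewer there is one more tool, called as name(argument=value, ...) on one line, values as JSON. play_rows: Moves the arm, as the interface text tells. Its arguments: {"type":"object","properties":{"rotation":{"type":"array"},"linear":{"type":"array"},"jaw":{"type":"array"},"newtons":{"type":"number"}},"required":["rotation","linear","jaw"]}

```bash
mkdir -p pics; cat > h.py <<'E'
import numpy as np, cv2
from plant import arm, viewer, workorder
def ray(p,uv):
    d=np.array([(uv[0]-p["cx"])/p["fx"],(uv[1]-p["cy"])/p["fy"],1.0])
    R=np.array(p["R"]);t=np.array(p["t"])
    return -R.T@t, R.T@d
def atz(p,uv,z):
    c,d=ray(p,uv); return c+d*(z-c[2])/d[2]
def pix(p,X):
    q=np.array(p["R"])@np.array(X)+np.array(p["t"]); return [p["fx"]*q[0]/q[2]+p["cx"],p["fy"]*q[1]/q[2]+p["cy"]]
E
python3 - <<'E'
from h import *
np.set_printoptions(precision=3,suppress=True)
print(arm.get_obs())
for n in("top","side"):
    p=viewer.snapshot(n); cv2.imwrite(f"pics/{n}0.png",p["img"])
    c,_=ray(p,(0,0)); print(n,c,p["fx"])
    for l in["brick","jig","fence_long","fence_short","valve","valve_lever","lever_post","mid_mark","seat","mug","bowl","glaze_jar"]:
        try:
            for r in viewer.boxes_of(p,l)[:4]: print(l,np.array(r["at"]).round(1),round(r["conf"],2),atz(p,r["at"],0.02))
        except Exception as e: print(l,e)
E
```

```text
{'t': 0.0, 'joint_positions': array([ 1.078,  0.124,  1.652, -0.   ,  1.367, -0.083]), 'joint_velocities': array([ 0.002,  0.001, -0.   ,  0.001, -0.   ,  0.001]), 'joint_torque': array([  0.   , -41.76 , -35.993,   0.078,   0.049,  -0.   ]), 'ee_pos': array([0.259, 0.596, 0.235]), 'orientation': array([-0.639, -3.075,  0.003]), 'force': array([ 0.084,  0.042, -0.665]), 'ft_torque': array([-0.038, -0.007, -0.013]), 'finger_force': 0.0, 'finger_gap': 0.0949212595074729}
top [ 0.437 -0.078  1.305] 402.76789861666566
brick [389.9 152.2] 0.83 [ 0.762 -0.391  0.02 ]
brick [377.5 261.2] 0.73 [ 0.41  -0.349  0.02 ]
brick [185.2 229.7] 0.64 [0.498 0.264 0.02 ]
brick [334.1 276.8] 0.63 [ 0.358 -0.212  0.02 ]
jig [251.8 224.7] 0.68 [0.518 0.052 0.02 ]
fence_long [256.7 197.3] 0.8 [0.607 0.039 0.02 ]
fence_short [223.2 208.4] 0.43 [0.569 0.145 0.02 ]
valve [181.9 238.1] 0.97 [0.471 0.273 0.02 ]
valve_lever [184.7 225.7] 0.68 [0.511 0.266 0.02 ]
lever_post [185.6 229.7] 0.47 [0.498 0.263 0.02 ]
mid_mark [182.3 238.6] 0.77 [0.47  0.272 0.02 ]
seat [253.7 224.7] 0.68 [0.518 0.046 0.02 ]
mug [350.2
[... 407 characters left out ...]
k [229.  281.6] 0.64 [ 0.359 -0.215  0.02 ]
jig [259.9 206.7] 0.95 [0.525 0.034 0.02 ]
fence_long [281.4 202. ] 0.57 [0.596 0.032 0.02 ]
fence_short [261.2 182.9] 0.67 [0.56  0.136 0.02 ]
valve [223.8 157.2] 0.78 [0.475 0.297 0.02 ]
valve_lever [238.2 150.3] 0.47 [0.532 0.317 0.02 ]
lever_post [236.2 151.3] 0.54 [0.524 0.314 0.02 ]
lever_post [224.3 156.2] 0.25 [0.478 0.302 0.02 ]
mid_mark [225.4 154.2] 0.65 [0.484 0.311 0.02 ]
seat [259.3 206.5] 0.82 [0.523 0.035 0.02 ]
seat [281.7 200.3] 0.6 [0.599 0.039 0.02 ]
mug [350.4 260.9] 0.77 [ 0.71  -0.255  0.02 ]
bowl [323.5 171.6] 0.58 [0.776 0.123 0.02 ]
bowl [286.1 135.8] 0.51 [0.717 0.341 0.02 ]
glaze_jar [287.7 134.8] 0.9 [0.724 0.345 0.02 ]
```

View pics/top0.png

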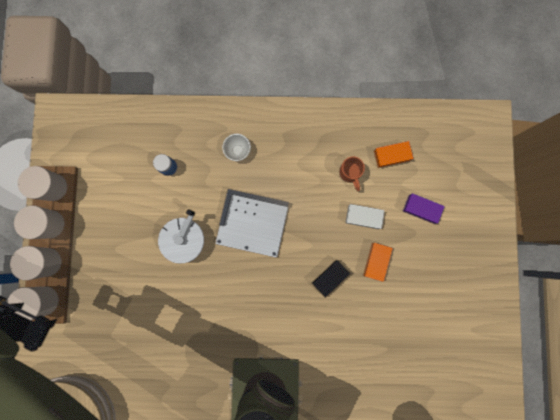

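View pics/side0.png

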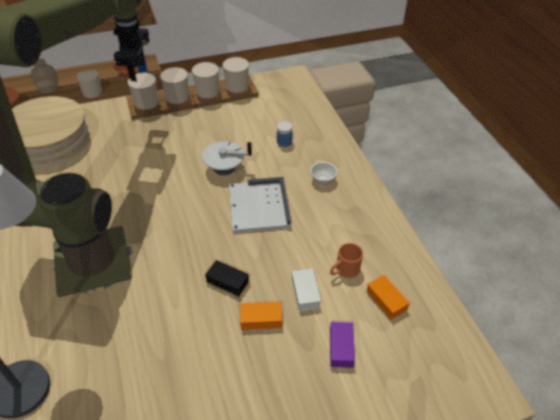

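The top view shows the white brick at (366,216), the jig at (252,224) with its corner at upper left, and the valve at (181,240) with the post near (191,212). Next I'll take an enlarged crop.

```bash
python3 - <<'E'
from h import *
np.set_printoptions(precision=4,suppress=True)
P={n:viewer.snapshot(n) for n in("top","side")}
p=P["top"]
a=cv2.resize(p["img"][180:270,150:300],None,fx=5.3,fy=5.3,interpolation=cv2.INTER_CUBIC)
cv2.imwrite("pics/c1.png",a)
s=P["side"]
cv2.imwrite("pics/c2.png",cv2.resize(s["img"][130:240,190:310],None,fx=5,fy=5,interpolation=cv2.INTER_CUBIC))
for n,q in P.items():
    for l,z in(("brick",.03),("jig",.018),("fence_long",.034),("fence_short",.034),("valve",.062),("lever_post",.1),("valve_lever",.078)):
        for r in viewer.regions_of(q,l)[:6]:
            m=r["region"].astype(np.uint8)
            if m.sum()<10: continue
            c=max(cv2.findContours(m,0,2)[0],key=cv2.contourArea)
            col=q["img"][m>0].mean(0).round()
            W=np.array([atz(q,u[0],z)[:2] for u in c])
            b=cv2.minAreaRect((W*1000).astype(np.float32))
            print(n,l,round(r["conf"],2),np.array(r["at"]).round(1),col,[np.round(x,1) for x in b])
E
```

```text
top brick 0.97 [333.7 279. ] [39. 38. 40.] [array([ 354.7, -199. ]), array([ 63.3, 110.3]), np.float64(45.3)]
top brick 0.8 [375.6 262.4] [ 45. 105. 191.] [array([ 409., -346.]), array([ 69.8, 111.8]), np.float64(74.2)]
top brick 0.77 [391.5 153.7] [ 23.  96. 186.] [array([ 753.1, -398.2]), array([ 66.7, 120.5]), np.float64(13.4)]
top brick 0.57 [425.3 211.4] [125.  54.  98.] [array([ 578.7, -492.3]), array([121.1,  67.2]), np.float64(68.8)]
top jig 0.64 [252.4 223.1] [165. 164. 163.] [array([527.4,  51.9]), array([210.4, 186.1]), np.float64(78.7)]
top fence_long 0.54 [257.  198.3] [90. 91. 92.] [array([604.3,  35.2]), array([193.6,  17.5]), np.float64(78.6)]
top fence_short 0.69 [225.  209.9] [78. 77. 78.] [array([565.4, 138.5]), array([16.9, 98.6]), np.float64(79.5)]
top valve 0.62 [181.9 240.6] [173. 173. 172.] [array([469.7, 270.4]), array([149.9, 140.5]), np.float64(24.0)]
top lever_post 0.49 [184.4 232. ] [142. 141. 140.] [array([501.2, 244.3]), array([ 23.3, 102.5]), np.float64(68.3)]
top valve_lever 0.48 [184.6 225.4] [133. 134. 134.] [array([504.7, 251.8]), array([ 28.8, 113
[... 811 characters left out ...]
]
side fence_short 0.7 [261.  181.8] [82. 88. 90.] [array([563.2, 129. ]), array([ 40.3, 102.9]), np.float64(77.2)]
side fence_short 0.6 [350.4 261.5] [ 50.  76. 123.] [array([ 699.1, -260.8]), array([135.8,  81.5]), np.float64(50.2)]
side valve 0.57 [223.  155.3] [144. 149. 149.] [array([471.7, 265.6]), array([182.4, 146. ]), np.float64(39.9)]
side lever_post 0.73 [348.2 261. ] [ 48.  74. 122.] [array([ 672.4, -306.4]), array([126.9,  74.6]), np.float64(48.8)]
side lever_post 0.72 [233.2 153.4] [111. 117. 118.] [array([500.2, 233.2]), array([ 60.7, 107.1]), np.float64(76.0)]
side valve_lever 0.59 [237.5 150.4] [109. 117. 119.] [array([507.3, 262.7]), array([ 66.8, 109.8]), np.float64(73.7)]
```

View pics/c1.png

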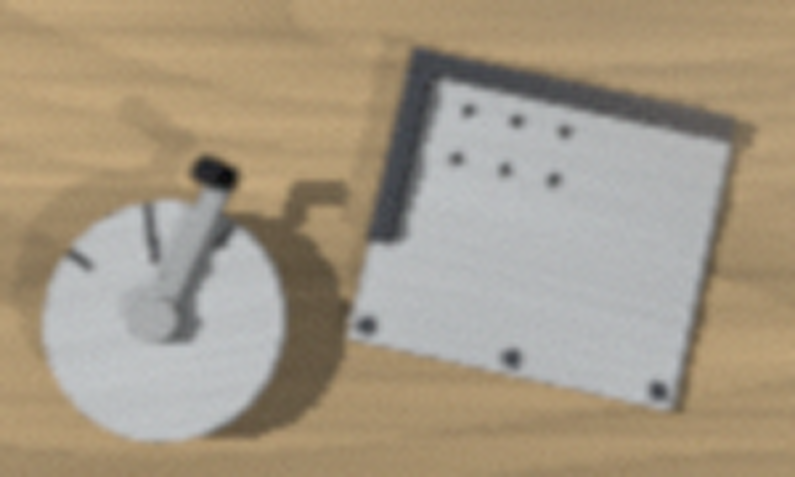

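View pics/c2.png

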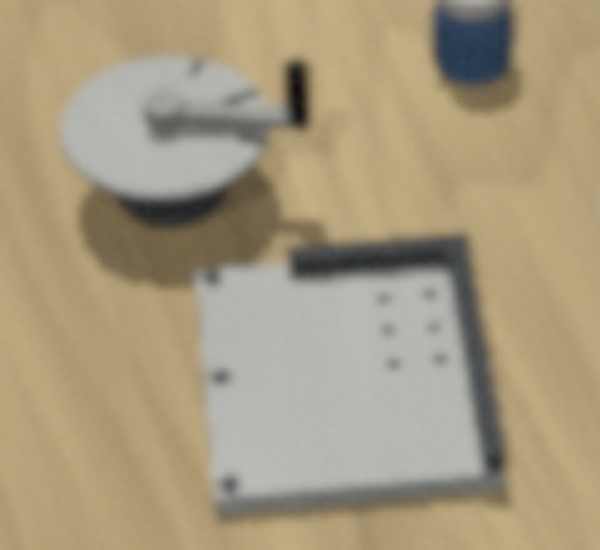

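The crops show the dial centred at c1 (164,321), with the middle mark running from (155,262) to (148,203). The lever lies over the closed mark, with its post at (215,172). The ports are centred at (511,145).

```bash
python3 - <<'E'
from h import *
np.set_printoptions(precision=4,suppress=True)
P={n:viewer.snapshot(n) for n in("top","side")}
p,s=P["top"],P["side"]
f=lambda U,V:((U+.5)/5.3-.5+150,(V+.5)/5.3-.5+180)
g=lambda U,V:((U+.5)/5-.5+190,(V+.5)/5-.5+130)
print("dial top",atz(p,f(164,321),.062),"r",[np.linalg.norm(atz(p,f(*q),.062)-atz(p,f(164,321),.062)) for q in((42,321),(286,321),(164,200),(164,441))])
print("dial side",atz(s,g(165,127),.062),atz(s,g(62,127),.062),atz(s,g(268,127),.062))
print("mid mark top",atz(p,f(148,203),.062),atz(p,f(155,262),.062),"side",atz(s,g(258,91),.062),atz(s,g(225,104),.062))
print("last mark",atz(p,f(68,248),.062),atz(p,f(92,268),.062),"side",atz(s,g(201,62),.062))
print("post",atz(p,f(204,165),.118),"side top",atz(s,g(297,65),.118),"bot",atz(s,g(297,123),.068))
po=[(469,110),(517,121),(565,131),(457,158),(506,170),(554,180)]
ps=[(429,294),(433,327),(439,359),(383,298),(388,330),(393,364)]
T=np.array([atz(p,f(*q),.018) for q in po]);S=np.array([atz(s,g(*q),.018) for q in ps])
for n,A in(("T",T),("S",S)):
    d=A[[0,3]].mean(0)-A[[2,5]].mean(0); print(n,"seat",A.mean(0),"y ang",np.degrees(np.arctan2(d[1],d[0])))
for n,pts in(("top",[f(350,338),f(677,405)]),("side",[g(197,270),g(217,500)])):
    A=[atz(P[n],q,.018) for q in pts];d=A[0]-A[1];print(n,"edge",A,np.degrees(np.arctan2(d[1],d[0])),np.linalg.norm(d))
# white brick
for n,(u,v) in(("top",(366,216)),("side",(306,289))):
    q=P[n];im=q["img"].astype(int);hsv=cv2.cvtColor(q["img"],cv2.COLOR_BGR2HSV)
    for th in (80,50):
        m=((hsv[...,1]<th)&(hsv[...,2]>(150))).astype(np.uint8)
        k,l=cv2.connectedComponents(m);mm=(l==l[v,u]).astype(np.uint8)
        c=max(cv2.findContours(cv2.resize(mm,None,fx=4,fy=4,interpolation=cv2.INTER_NEAREST),0,2)[0],key=cv2.contourArea)
        W=np.array([atz(q,(w[0]+.5)/4-.5,.04)[:2] for w in c])*1000
        print(n,th,mm.sum(),cv2.minAreaRect(W.astype(np.float32)))
    cv2.imwrite(f"pics/b_{n}.png",cv2.resize(q["img"][v-40:v+40,u-40:u+40],None,fx=5,fy=5,interpolation=cv2.INTER_CUBIC))
cv2.imwrite("pics/b.png",np.hstack([cv2.imread("pics/b_top.png"),cv2.imread("pics/b_side.png")]))
E
```

```text
dial top [0.4639 0.2659 0.062 ] r [np.float64(0.07105406630666257), np.float64(0.0710095707319366), np.float64(0.0705951176506054), np.float64(0.06917100162134343)]
dial side [0.4649 0.262  0.062 ] [0.3996 0.2832 0.062 ] [0.5304 0.2408 0.062 ]
mid mark top [0.5325 0.2785 0.062 ] [0.4981 0.2728 0.062 ] side [0.534  0.2786 0.062 ] [0.5092 0.2724 0.062 ]
last mark [0.5054 0.324  0.062 ] [0.494  0.3094 0.062 ] side [0.5051 0.32   0.062 ]
post [0.5501 0.2321 0.118 ] side top [0.55   0.2315 0.118 ] bot [0.5482 0.2321 0.068 ]
T seat [0.575  0.0721 0.018 ] y ang 78.3982688944117
S seat [0.5763 0.0722 0.018 ] y ang 78.36656218433781
top edge [array([0.4567, 0.1656, 0.018 ]), array([ 0.4202, -0.0318,  0.018 ])] 79.53776901368336 0.2007613539331892
side edge [array([0.4591, 0.1673, 0.018 ]), array([ 0.4195, -0.0308,  0.018 ])] 78.68266725549283 0.202035737628843
top 80 696 ((552.3903198242188, -305.57318115234375), (114.85601043701172, 67.85157012939453), 78.5928726196289)
top 50 667 ((551.3735961914062, -306.2947082519531), (112.61097717285156, 62.900978088378906), 80.64383697509766)
side 80 906 ((550.010986328125, -310.6125183105469), (150.17306518554688, 77.78974914550781), 80.48148345947266)
side 50 771 ((551.013427734375, -306.9215087890625), (114.95210266113281, 66.1672134399414), 80.62190246582031)
```

View pics/b.png

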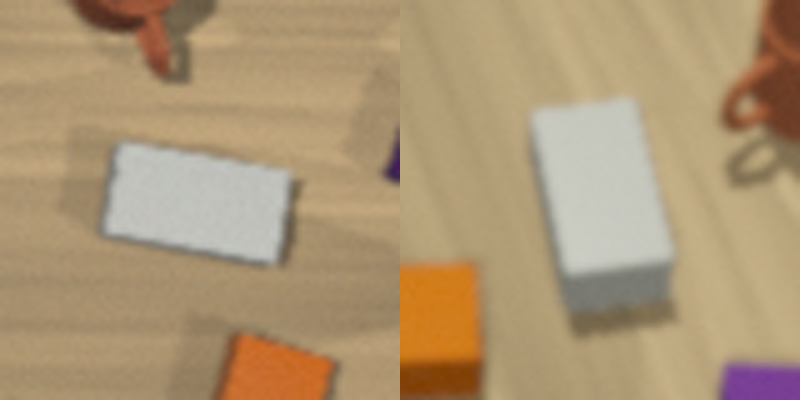

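Brick: (0.551, -0.306), yaw about -9.6°. Jig: yaw about -11.4°, seat (0.576, 0.0715). Valve: axis (0.464, 0.265), middle mark at about 10.8°, lever now at about -21°. The next helper converts goals into tool-frame moves.

```bash
cat >> h.py <<'E'
from scipy.spatial.transform import Rotation as Ro
def st():
    o=arm.get_obs(); R=Ro.from_rotvec(o["orientation"]).as_matrix()
    print("t",round(o["t"],2),"pos",np.round(o["ee_pos"],4),"close-ang",round(np.degrees(np.arctan2(R[1,1],R[0,1])),2),"tilt",np.round(R[:2,2],4),"F",np.round(o["force"],1),"gap",round(o["finger_gap"],4),"ff",round(float(o["finger_force"]),1))
    return o,R
def goal(pos,ang):
    o,R=st(); a=np.radians(ang)
    y=np.array([np.cos(a),np.sin(a),0]);z=np.array([0,0,-1.]);G=np.c_[np.cross(y,z),y,z]
    print("goal",pos,ang,"-> cm",np.round(R.T@(np.array(pos)-o["ee_pos"])*100,2),"deg",np.round(Ro.from_matrix(R.T@G).as_rotvec(degrees=True),2))
E
python3 -c "
from h import *
goal([.55,.232,.235],80)"
```

```text
t 2.2 pos [0.259  0.5962 0.2366] close-ang 66.52 tilt [-0. -0.] F [ 0.9  0.7 -0. ] gap 0.0951 ff 0.0
goal [0.55, 0.232, 0.235] 80 -> cm [-41.2  -21.81   0.16] deg [ -0.     0.   -13.48]
```

play_rows(rotation=[[0,0,-1],[0,0,-3],[0,0,-5],[0,0,-7],[0,0,-9],[0,0,-11],[0,0,-12],[0,0,-13.5],[0,0,-13.5],[0,0,-13.5],[0,0,-13.5],[0,0,-13.5]], linear=[[-2,-1,0],[-6,-3.2,0],[-10,-5.3,0],[-14.5,-7.7,0],[-19,-10,0],[-23.5,-12.4,0],[-28,-14.8,0],[-32,-17,0],[-36,-19,0],[-39,-20.6,0],[-40.7,-21.5,0],[-41.2,-21.8,0]], jaw=[1,1,1,1,1,1,1,1,1,1,1,1], newtons=15)

```text
t: 3.4
ee_pos: [0.5512, 0.2303, 0.2367]
orientation: [0.278, 3.129, -0.0]
force: [-0.2, 1.0, -0.1]
finger_gap: 0.095
finger_force: 0.0
```

```bash
python3 -c "
from h import *
goal([.55,.232,.109],80)"
```

```text
t 3.4 pos [0.5512 0.2303 0.2367] close-ang 79.86 tilt [ 0.0002 -0.0002] F [-0.2  1.  -0.1] gap 0.095 ff 0.0
goal [0.55, 0.232, 0.109] 80 -> cm [ 0.15  0.15 12.77] deg [-0.01  0.01 -0.14]
```

Go down, then close on the post.

play_rows(rotation=[[0,0,0],[0,0,0],[0,0,0],[0,0,0],[0,0,0],[0,0,0],[0,0,0],[0,0,0],[0,0,0],[0,0,0],[0,0,0],[0,0,0]], linear=[[0.1,0.1,1.5],[0.1,0.1,4.5],[0.1,0.1,8],[0.1,0.1,11],[0.1,0.1,12.5],[0.1,0.1,12.7],[0.1,0.1,12.7],[0.1,0.1,12.7],[0.1,0.1,12.7],[0.1,0.1,12.7],[0.1,0.1,12.7],[0.1,0.1,12.7]], jaw=[1,1,1,1,1,1,-0.5,-0.65,-0.8,-1,-1,-1], newtons=12)

```text
t: 4.6
ee_pos: [0.5494, 0.2332, 0.11]
orientation: [0.273, 3.129, 0.0]
force: [-0.1, -0.4, 0.3]
finger_gap: 0.0525
finger_force: 0.0
```

```bash
python3 - <<'E'
from h import *
goal([.5526,.2815,.109],80)
c=np.array([.4642,.265])
for a in (-15,-8,-2,4,10.8): print(a,c+.09*np.array([np.cos(np.radians(a)),np.sin(np.radians(a))]))
E
```

```text
t 4.6 pos [0.5494 0.2332 0.11  ] close-ang 80.01 tilt [0.0005 0.0002] F [-0.1 -0.4  0.3] gap 0.0525 ff 0.0
goal [0.5526, 0.2815, 0.109] 80 -> cm [0.52 4.81 0.1 ] deg [0.02 0.03 0.01]
-15 [0.55113332 0.24170629]
-8 [0.55332413 0.25247442]
-2 [0.55414517 0.26185905]
4 [0.55398076 0.27127808]
10.8 [0.55260585 0.28186432]
```

play_rows(rotation=[[0,0,0],[0,0,0],[0,0,0],[0,0,0],[0,0,0],[0,0,0],[0,0,0],[0,0,0],[0,0,0],[0,0,0]], linear=[[0,0,0],[0,0,0],[0,0,0],[0,0,0],[0,0,0],[0,0,0],[0,0,0],[0,0,0],[0,0,0],[0,0,0]], jaw=[-1,-1,-1,-1,-1,-1,-1,-1,-1,-1])

```text
t: 5.6
ee_pos: [0.5492, 0.2332, 0.1096]
orientation: [-0.273, -3.13, 0.0]
force: [0.4, 0.1, -0.1]
finger_gap: 0.0179
finger_force: 12.0
```

```bash
python3 - <<'E'
from h import *
goal([.5526,.2815,.109],80)
E
```

```text
t 5.6 pos [0.5492 0.2332 0.1096] close-ang 80.02 tilt [-0.0001 -0.    ] F [ 0.4  0.1 -0.1] gap 0.0179 ff 12.0
goal [0.5526, 0.2815, 0.109] 80 -> cm [0.5  4.81 0.06] deg [-0.   -0.    0.02]
```

play_rows(rotation=[[0,0,0],[0,0,0],[0,0,0],[0,0,0],[0,0,0],[0,0,0],[0,0,0],[0,0,0],[0,0,0],[0,0,0],[0,0,0],[0,0,0]], linear=[[-0.03,0.4,0],[-0.05,0.9,0],[-0.07,1.4,0],[-0.07,2.0,0],[-0.03,2.5,0],[0.02,2.9,0],[0.1,3.4,0],[0.19,3.85,0],[0.35,4.4,0],[0.5,4.85,0],[0.5,4.85,0],[0.5,4.85,0]], jaw=[-1,-1,-1,-1,-1,-1,-1,-1,-1,-1,-1,-1])

```text
t: 6.8
ee_pos: [0.5524, 0.2829, 0.1098]
orientation: [-0.273, -3.129, -0.003]
force: [0.7, 0.6, 0.4]
finger_gap: 0.0179
finger_force: 12.0
```

play_rows(rotation=[[0,0,0],[0,0,0],[0,0,0],[0,0,0]], linear=[[0,0,0],[0,0,0],[0,0,0],[0,0,0]], jaw=[-1,-1,0.0,0.0])

```text
t: 7.2
ee_pos: [0.5524, 0.2816, 0.1093]
orientation: [-0.274, -3.129, 0.001]
force: [0.5, 1.1, -0.7]
finger_gap: 0.0288
finger_force: 0.0
```

play_rows(rotation=[[0,0,0],[0,0,0],[0,0,0],[0,0,0],[0,0,0],[0,0,0],[0,0,0],[0,0,0],[0,0,0],[0,0,0],[0,0,0],[0,0,0]], linear=[[0,0,0],[0,0,0],[0,0,0],[0,0,-1],[0,0,-3],[0,0,-7],[0,0,-11],[0,-4,-13],[0,-8,-13],[0,-12,-13],[0,-16,-13],[0,-19,-13]], jaw=[0.3,0.5,0.5,1,1,1,1,1,1,1,1,1])

```text
t: 8.4
ee_pos: [0.5193, 0.0929, 0.2408]
orientation: [0.274, 3.128, -0.0]
force: [0.0, -1.2, -0.5]
finger_gap: 0.095
finger_force: 0.0
```

```bash
python3 - <<'E'
from h import *
np.set_printoptions(precision=4,suppress=True)
goal([.551,-.306,.2],-9.6)
p=viewer.snapshot("top");s=viewer.snapshot("side")
a=cv2.resize(p["img"][205:270,145:215],None,fx=6,fy=6,interpolation=cv2.INTER_CUBIC)
b=cv2.resize(s["img"][130:195,190:260],None,fx=6,fy=6,interpolation=cv2.INTER_CUBIC)
cv2.imwrite("pics/v.png",np.hstack([a,b]))
E
```

```text
t 8.4 pos [0.5193 0.0929 0.2408] close-ang 79.98 tilt [ 0.0014 -0.0003] F [ 0.  -1.2 -0.5] gap 0.095 ff 0.0
goal [0.551, -0.306, 0.2] -9.6 -> cm [-10.05 -38.73   4.09] deg [ 0.06  0.07 89.58]
```

View pics/v.png

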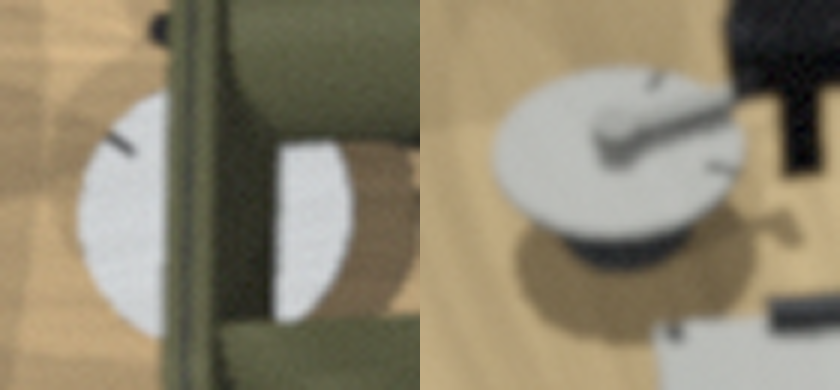

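The arm hides part of the valve, but the lever lies between the two outer marks. I'll move towards the brick and look again from there.

play_rows(rotation=[[0,0,5],[0,0,12],[0,0,20],[0,0,28],[0,0,36],[0,0,44],[0,0,52],[0,0,60],[0,0,68],[0,0,76],[0,0,84],[0,0,89.5]], linear=[[-0.5,-2,0],[-1.4,-5.4,0],[-2.4,-9.3,0.3],[-3.4,-13,0.8],[-4.4,-17,1.3],[-5.4,-21,1.8],[-6.4,-25,2.3],[-7.4,-28.8,2.8],[-8.4,-32.5,3.3],[-9.2,-35.6,3.8],[-9.8,-37.8,4],[-10,-38.7,4.1]], jaw=[1,1,1,1,1,1,1,1,1,1,1,1])

```text
t: 9.7
ee_pos: [0.5518, -0.3053, 0.1987]
orientation: [2.403, 2.023, 0.0]
force: [-1.2, 1.2, 1.3]
finger_gap: 0.095
finger_force: 0.0
```

play_rows(rotation=[[0,0,0],[0,0,0],[0,0,0]], linear=[[0,0,0],[0,0,0],[0,0,0]], jaw=[1,1,1])

```text
t: 10.0
ee_pos: [0.5516, -0.3028, 0.199]
orientation: [2.395, 2.033, 0.0]
force: [0.3, 0.0, 0.7]
finger_gap: 0.0948
finger_force: 0.0
```

```bash
python3 - <<'E'
from h import *
np.set_printoptions(precision=4,suppress=True)
goal([.551,-.306,.042],-9.6)
p=viewer.snapshot("top");s=viewer.snapshot("side")
a=cv2.resize(p["img"][205:270,145:215],None,fx=6,fy=6,interpolation=cv2.INTER_CUBIC)
b=cv2.resize(s["img"][130:195,190:260],None,fx=6,fy=6,interpolation=cv2.INTER_CUBIC)
cv2.imwrite("pics/v2.png",np.hstack([a,b]))
E
```

```text
t 10.0 pos [ 0.5516 -0.3028  0.199 ] close-ang -9.34 tilt [0.0003 0.0001] F [0.3 0.  0.7] gap 0.0948 ff 0.0
goal [0.551, -0.306, 0.042] -9.6 -> cm [-0.33 -0.01 15.7 ] deg [ 0.02 -0.01  0.26]
```

View pics/v2.png

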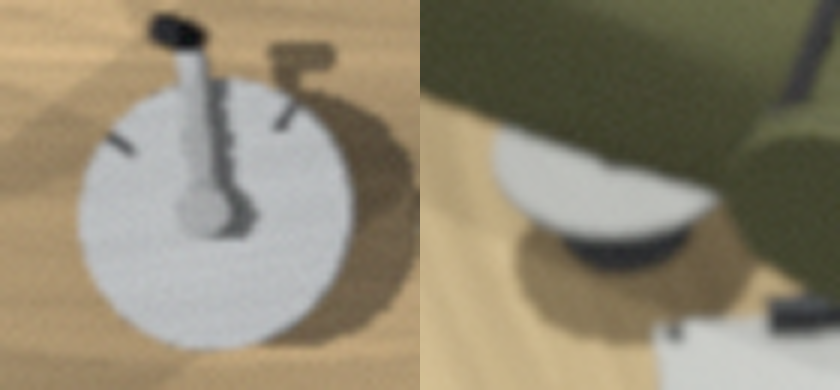

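The lever covers the middle mark, and the outer marks show at (108,135)-(133,155) and (297,102)-(280,130). I'll check the bisector numerically.

```bash
python3 - <<'E'
from h import *
np.set_printoptions(precision=4,suppress=True)
p=viewer.snapshot("top")
f=lambda U,V:((U+.5)/6-.5+145,(V+.5)/6-.5+205)
w=lambda q,z=.062:atz(p,f(*q),z)[:2]
A,B=w((107,134)),w((298,101)); Ai,Bi=w((133,155)),w((279,131))
ang=lambda d:np.degrees(np.arctan2(d[1],d[0]))
for c in (np.array([.4642,.265]),np.mean([w((78,214)),w((353,214)),w((215,78)),w((215,350))],0)):
    print(c,"last",ang(A-c),np.linalg.norm(A-c),"first",ang(B-c),np.linalg.norm(B-c),"bis",(ang(A-c)+ang(B-c))/2)
    print(" post grip",ang(np.array([.5524,.2818])-c)," img",ang(w((165,30),.118)-c))
print("chord normal",ang(A-B)-90)
print("hub->lever line", ang(w((191,50),.078)-w((201,180),.078)))
E
```

```text
[0.4642 0.265 ] last 56.14310022968375 0.07096852180173596 first -33.713415568790815 0.07008010342295065 bis 11.21484233044647
 post grip 10.784297867562588  img 9.470414376636418
[0.4638 0.2661] last 55.3837393331724 0.07021605129145188 first -34.32740205392113 0.07101284850607904 bis 10.528168639625633
 post grip 10.023711428344631  img 8.711320036377902
chord normal 10.853055186960603
hub->lever line 7.126433976010714
```

The lever is within about 1° of the middle mark. Next I'll pick up the brick.

play_rows(rotation=[[0,0,0.3],[0,0,0.3],[0,0,0.3],[0,0,0.3],[0,0,0.3],[0,0,0.3],[0,0,0.3],[0,0,0.3],[0,0,0.3],[0,0,0.3],[0,0,0.3],[0,0,0.3]], linear=[[-0.3,0,1.5],[-0.3,0,4.5],[-0.3,0,8],[-0.3,0,11.5],[-0.3,0,14],[-0.3,0,15.3],[-0.3,0,15.7],[-0.3,0,15.7],[-0.3,0,15.7],[-0.3,0,15.7],[-0.3,0,15.7],[-0.3,0,15.7]], jaw=[1,1,1,1,1,1,1,0.5,0.3,0.2,0,-1], newtons=35)

```text
t: 11.35
ee_pos: [0.5511, -0.307, 0.0425]
orientation: [2.402, 2.023, 0.001]
force: [-0.6, -0.8, -0.2]
finger_gap: 0.0609
finger_force: 0.0
```

play_rows(rotation=[[0,0,0],[0,0,0],[0,0,0],[0,0,0],[0,0,0],[0,0,0]], linear=[[0,0,0],[0,0,0],[0,0,0],[0,0,0],[0,0,0],[0,0,0]], jaw=[-1,-1,-1,-1,-1,-1])

```text
t: 11.95
ee_pos: [0.5512, -0.307, 0.0425]
orientation: [2.402, 2.023, 0.0]
force: [-1.1, 1.0, 5.5]
finger_gap: 0.0598
finger_force: 35.0
```

```bash
python3 - <<'E'
from h import *
st()
E
```

```text
t 11.95 pos [ 0.5512 -0.307   0.0425] close-ang -9.78 tilt [ 0.0009 -0.0006] F [-1.1  1.   5.5] gap 0.0598 ff 35.0
```

play_rows(rotation=[[0,0,0],[0,0,0],[0,0,0],[0,0,0],[0,0,0],[0,0,0],[0,0,0]], linear=[[0,0,-0.5],[0,0,-2],[0,0,-4.5],[0,0,-7],[0,0,-8.6],[0,0,-9],[0,0,-9]], jaw=[-1,-1,-1,-1,-1,-1,-1])

```text
t: 12.65
ee_pos: [0.5507, -0.3067, 0.132]
orientation: [2.402, 2.024, 0.0]
force: [0.7, 1.3, -4.5]
finger_gap: 0.0601
finger_force: 35.0
```

```bash
python3 - <<'E'
from h import *
goal([.5465,.052,.131],-11.4)
E
```

```text
t 12.65 pos [ 0.5507 -0.3067  0.132 ] close-ang -9.78 tilt [ 0.0005 -0.0003] F [ 0.7  1.3 -4.5] gap 0.0601 ff 35.0
goal [0.5465, 0.052, 0.131] -11.4 -> cm [35.28 -6.51  0.09] deg [0.03 0.01 1.62]
```

play_rows(rotation=[[0,0,0.2],[0,0,0.4],[0,0,0.6],[0,0,0.8],[0,0,1],[0,0,1.2],[0,0,1.4],[0,0,1.6],[0,0,1.6],[0,0,1.6],[0,0,1.6],[0,0,1.6]], linear=[[1.2,-0.2,0],[4,-0.7,0],[7.5,-1.4,0],[11.5,-2.1,0],[15.5,-2.9,0],[19.5,-3.6,0],[23.5,-4.3,0],[27.5,-5.1,0],[31,-5.7,0],[33.6,-6.2,0],[34.8,-6.4,0],[35.3,-6.5,0]], jaw=[-1,-1,-1,-1,-1,-1,-1,-1,-1,-1,-1,-1])

```text
t: 13.85
ee_pos: [0.5454, 0.0536, 0.1303]
orientation: [-2.428, -1.992, 0.003]
force: [-0.0, -0.2, -5.2]
finger_gap: 0.0598
finger_force: 35.0
```

play_rows(rotation=[[0,0,0],[0,0,0],[0,0,0],[0,0,0]], linear=[[0,0,0],[0,0,1.5],[0,0,3],[0,0,3]], jaw=[-1,-1,-1,-1])

```text
t: 14.25
ee_pos: [0.5438, 0.0513, 0.0975]
orientation: [-2.429, -1.986, 0.009]
force: [-0.9, 0.4, -5.2]
finger_gap: 0.06
finger_force: 35.0
```

```bash
python3 - <<'E'
from h import *
goal([.5465,.052,.0605],-11.4)
p=viewer.snapshot("top");s=viewer.snapshot("side")
a=cv2.resize(p["img"][180:270,200:300],None,fx=4,fy=4,interpolation=cv2.INTER_CUBIC)
b=cv2.resize(s["img"][150:240,210:310],None,fx=4,fy=4,interpolation=cv2.INTER_CUBIC)
cv2.imwrite("pics/j.png",np.hstack([a,b]))
E
```

```text
t 14.25 pos [0.5438 0.0513 0.0975] close-ang -11.46 tilt [-0.0075 -0.0001] F [-0.9  0.4 -5.2] gap 0.06 ff 35.0
goal [0.5465, 0.052, 0.0605] -11.4 -> cm [0.13 0.27 3.69] deg [-0.42  0.09 -0.06]
```

View pics/j.png

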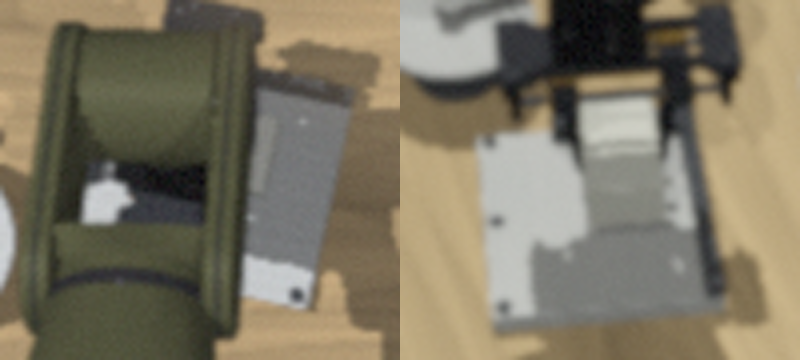

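The brick hovers over the plate with its +x side a little short of the long fence. Lower it.

play_rows(rotation=[[0,0,0],[0,0,0],[0,0,0],[0,0,0],[0,0,0],[0,0,0]], linear=[[0,0,1],[0,0,2],[0,0,2.8],[0,0,3.3],[0,0,3.5],[0,0,3.5]], jaw=[-1,-1,-1,-1,-1,-1])

```text
t: 14.95
ee_pos: [0.5464, 0.0522, 0.0662]
orientation: [-2.43, -1.99, 0.001]
force: [-0.5, -0.7, -4.9]
finger_gap: 0.0597
finger_force: 35.0
```

```bash
python3 - <<'E'
from h import *
goal([.5465,.052,.0605],-11.4)
E
```

```text
t 14.95 pos [0.5464 0.0522 0.0662] close-ang -11.38 tilt [-0.0007 -0.    ] F [-0.5 -0.7 -4.9] gap 0.0597 ff 35.0
goal [0.5465, 0.052, 0.0605] -11.4 -> cm [-0.02  0.02  0.57] deg [-0.04  0.01  0.02]
```

play_rows(rotation=[[0,0,0],[0,0,0],[0,0,0],[0,0,0]], linear=[[0,0,0.3],[0,0,0.5],[0,0,0.6],[0,0,0.6]], jaw=[-1,-1,-1,-1])

```text
t: 15.35
ee_pos: [0.5467, 0.0522, 0.0607]
orientation: [2.431, 1.99, 0.0]
force: [0.2, -0.3, -4.5]
finger_gap: 0.0596
finger_force: 35.0
```

```bash
python3 - <<'E'
from h import *
goal([.576,.0715,.0605],-11.4)
E
```

```text
t 15.35 pos [0.5467 0.0522 0.0607] close-ang -11.38 tilt [ 0.0002 -0.    ] F [ 0.2 -0.3 -4.5] gap 0.0596 ff 35.0
goal [0.576, 0.0715, 0.0605] -11.4 -> cm [2.47 2.49 0.02] deg [ 0.01 -0.    0.02]
```

play_rows(rotation=[[0,0,0],[0,0,0],[0,0,0],[0,0,0]], linear=[[0,0,0.1],[0,0,0.2],[0,0,0.2],[0,0,0.2]], jaw=[-1,-1,-1,-1])

```text
t: 15.75
ee_pos: [0.5476, 0.0522, 0.0605]
orientation: [2.43, 1.99, 0.002]
force: [-3.3, -0.9, 6.0]
finger_gap: 0.0598
finger_force: 35.0
```

Contact made. Slide diagonally toward the corner.

play_rows(rotation=[[0,0,0],[0,0,0],[0,0,0],[0,0,0],[0,0,0],[0,0,0],[0,0,0],[0,0,0]], linear=[[0.3,0.3,0],[0.7,0.7,0],[1.1,1.1,0],[1.5,1.5,0],[1.8,1.8,0],[2,2,0],[2,2,0],[2,2,0]], jaw=[-1,-1,-1,-1,-1,-1,-1,-1])

```text
t: 16.55
ee_pos: [0.5717, 0.0679, 0.0605]
orientation: [2.429, 1.989, 0.004]
force: [-0.9, -0.2, 5.9]
finger_gap: 0.0597
finger_force: 35.0
```

play_rows(rotation=[[0,0,0],[0,0,0],[0,0,0],[0,0,0],[0,0,0],[0,0,0]], linear=[[0,0.1,0],[0,0.2,0],[0,0.3,0],[0,0.4,0],[0,0.4,0],[0,0.4,0]], jaw=[-1,-1,-1,-1,-1,-1])

```text
t: 17.15
ee_pos: [0.574, 0.0676, 0.0605]
orientation: [-2.431, -1.988, 0.0]
force: [-7.4, 1.3, 11.1]
finger_gap: 0.0598
finger_force: 34.9
```

```bash
python3 - <<'E'
from h import *
goal([.576,.0715,.0605],-11.4)
E
```

```text
t 17.15 pos [0.574  0.0676 0.0605] close-ang -11.43 tilt [-0.0009  0.001 ] F [-7.4  1.3 11.1] gap 0.0598 ff 34.9
goal [0.576, 0.0715, 0.0605] -11.4 -> cm [0.43 0.11 0.  ] deg [-0.06 -0.04 -0.03]
```

The brick is against the long fence. Next, the short fence.

play_rows(rotation=[[0,0,0],[0,0,0],[0,0,0],[0,0,0],[0,0,0],[0,0,0]], linear=[[0.1,0,0],[0.2,0,0],[0.3,0,0],[0.4,0,0],[0.4,0,0],[0.4,0,0]], jaw=[-1,-1,-1,-1,-1,-1])

```text
t: 17.75
ee_pos: [0.5748, 0.0702, 0.0604]
orientation: [2.431, 1.989, -0.003]
force: [-7.2, -4.8, 9.4]
finger_gap: 0.0599
finger_force: 35.0
```

```bash
python3 - <<'E'
from h import *
o,R=st(); print(np.round(R.T@o["force"],1),np.round(R.T@o["ft_torque"],2))
goal([.576,.0715,.0605],-11.4)
E
```

```text
t 17.75 pos [0.5748 0.0702 0.0604] close-ang -11.44 tilt [-0.0009 -0.0014] F [-7.2 -4.8  9.4] gap 0.0599 ff 35.0
[-6.2 -6.2 -9.4] [ 1.06 -0.89  0.4 ]
t 17.75 pos [0.5748 0.0702 0.0604] close-ang -11.44 tilt [-0.0009 -0.0014] F [-7.2 -4.8  9.4] gap 0.0599 ff 35.0
goal [0.576, 0.0715, 0.0605] -11.4 -> cm [ 0.15  0.09 -0.01] deg [-0.04  0.09 -0.04]
```

play_rows(rotation=[[0,0,0],[0,0,0],[0,0,0],[0,0,0],[0,0,0],[0,0,0]], linear=[[0.1,0.05,0],[0.2,0.1,0],[0.3,0.15,0],[0.4,0.2,0],[0.4,0.2,0],[0.4,0.2,0]], jaw=[-1,-1,-1,-1,-1,-1], newtons=45)

```text
t: 18.35
ee_pos: [0.5755, 0.0724, 0.0604]
orientation: [-2.429, -1.991, 0.013]
force: [-14.9, -8.2, 16.4]
finger_gap: 0.0598
finger_force: 45.0
```

```bash
python3 - <<'E'
from h import *
o,R=st(); print(np.round(R.T@o["force"],1),np.round(R.T@o["ft_torque"],2))
goal([.576,.0715,.0605],-11.4)
E
```

```text
t 18.35 pos [0.5755 0.0724 0.0604] close-ang -11.34 tilt [-0.0068 -0.0044] F [-14.9  -8.2  16.4] gap 0.0598 ff 45.0
[-11.1 -13.  -16.3] [ 2.21 -1.86  0.03]
t 18.35 pos [0.5755 0.0724 0.0604] close-ang -11.34 tilt [-0.0068 -0.0044] F [-14.9  -8.2  16.4] gap 0.0598 ff 45.0
goal [0.576, 0.0715, 0.0605] -11.4 -> cm [-0.08  0.06 -0.01] deg [-0.33  0.32  0.06]
```

play_rows(rotation=[[0,0,0],[0,0,0],[0,0,0],[0,0,0],[0,0,0],[0,0,0]], linear=[[0.1,0,0],[0.2,0,0],[0.3,0,0],[0.3,0,0],[0.3,0,0],[0.3,0,0]], jaw=[-1,-1,-1,-1,-1,-1])

```text
t: 18.95
ee_pos: [0.5757, 0.0733, 0.0602]
orientation: [2.429, 1.991, -0.018]
force: [-16.2, -16.7, 16.9]
finger_gap: 0.0595
finger_force: 45.0
```

```bash
python3 - <<'E'
from h import *
o,R=st(); print(np.round(R.T@o["force"],1),np.round(R.T@o["ft_torque"],2))
goal([.576,.0715,.0605],-11.4)
s=viewer.snapshot("side")
cv2.imwrite("pics/k.png",cv2.resize(s["img"][155:225,225:310],None,fx=9,fy=8.5,interpolation=cv2.INTER_CUBIC))
E
```

```text
t 18.95 pos [0.5757 0.0733 0.0602] close-ang -11.32 tilt [-0.0084 -0.0084] F [-16.2 -16.7  16.9] gap 0.0595 ff 45.0
[-19.8 -12.7 -16.6] [ 2.23 -3.19  0.08]
t 18.95 pos [0.5757 0.0733 0.0602] close-ang -11.32 tilt [-0.0084 -0.0084] F [-16.2 -16.7  16.9] gap 0.0595 ff 45.0
goal [0.576, 0.0715, 0.0605] -11.4 -> cm [-0.17  0.07 -0.03] deg [-0.38  0.56  0.08]
```

View pics/k.png

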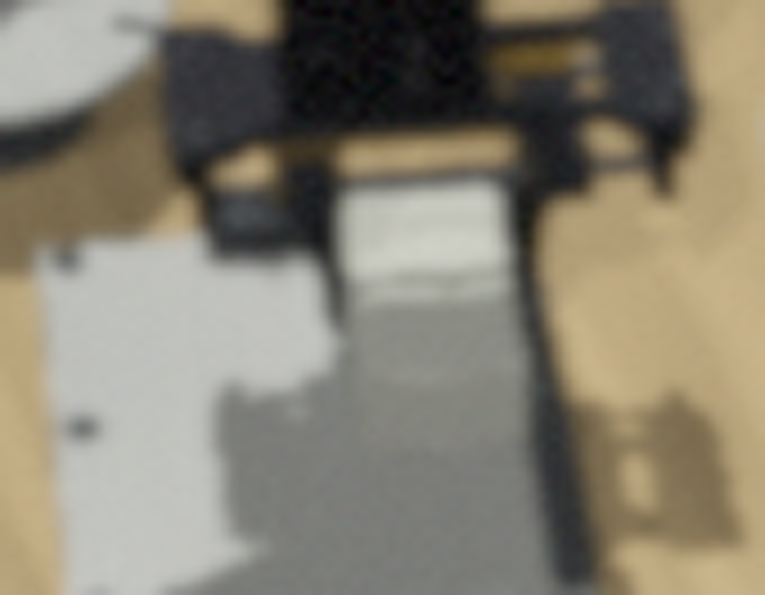

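Blocked on both fences: forces rise stiffly with almost no motion, and the position matches the seat. The picture shows the brick tight in the corner, with its edge along the long fence at (525,340). I'll take out the small compliance tilt so the brick lies flat.

play_rows(rotation=[[-0.2,0.2,0],[-0.4,0.4,0],[-0.5,0.6,0],[-0.5,0.6,0],[-0.5,0.6,0],[-0.5,0.6,0]], linear=[[0,0.05,0],[0,0.1,0.05],[0,0.15,0.05],[0,0.15,0.1],[0,0.15,0.1],[0,0.15,0.1]], jaw=[-1,-1,-1,-1,-1,-1])

```text
t: 19.6
ee_pos: [0.5756, 0.0733, 0.0601]
orientation: [-2.428, -1.99, 0.003]
force: [-21.6, -15.0, 27.1]
finger_gap: 0.06
finger_force: 45.0
```

```bash
python3 - <<'E'
from h import *
o,R=st(); print(np.round(R.T@o["force"],1),np.round(R.T@o["ft_torque"],2))
goal([.576,.0715,.0605],-11.4)
E
```

```text
t 19.6 pos [0.5756 0.0733 0.0601] close-ang -11.3 tilt [-0.003   0.0003] F [-21.6 -15.   27.1] gap 0.06 ff 45.0
[-18.9 -18.3 -27. ] [ 4.2  -3.71  0.21]
t 19.6 pos [0.5756 0.0733 0.0601] close-ang -11.3 tilt [-0.003   0.0003] F [-21.6 -15.   27.1] gap 0.06 ff 45.0
goal [0.576, 0.0715, 0.0605] -11.4 -> cm [-0.17  0.07 -0.04] deg [-0.17  0.01  0.1 ]
```

play_rows(rotation=[[-0.1,0,0],[-0.2,0.1,0],[-0.3,0.2,0],[-0.3,0.2,0],[-0.3,0.2,0],[-0.3,0.2,0],[-0.3,0.2,0],[-0.3,0.2,0],[-0.3,0.2,0],[-0.3,0.2,0],[-0.3,0.2,0],[-0.3,0.2,0]], linear=[[0.05,0.05,-0.05],[0.1,0.1,-0.1],[0.15,0.15,-0.1],[0.15,0.15,-0.1],[0.15,0.15,-0.1],[0.15,0.15,-0.1],[0.15,0.15,-0.1],[0.15,0.15,-0.1],[0.15,0.15,-0.1],[0.15,0.15,-0.1],[0.15,0.15,-0.1],[0.15,0.15,-0.1]], jaw=[-1,-1,-1,-1,-1,-1,-1,-1,-1,-1,-1,-1])

```text
t: 20.8
ee_pos: [0.5756, 0.0734, 0.0601]
orientation: [-2.428, -1.991, 0.002]
force: [-25.7, -19.1, 27.1]
finger_gap: 0.0596
finger_force: 45.0
```

```bash
python3 - <<'E'
from h import *
o,R=st(); print(np.round(R.T@o["force"],1),np.round(R.T@o["ft_torque"],2))
p=viewer.snapshot("top");s=viewer.snapshot("side")
a=cv2.resize(p["img"][175:265,145:300],None,fx=4,fy=4,interpolation=cv2.INTER_CUBIC)[:,:360]
b=cv2.resize(s["img"][135:225,205:310],None,fx=4,fy=4,interpolation=cv2.INTER_CUBIC)
cv2.imwrite("pics/l.png",np.hstack([a,b]))
E
```

```text
t 20.8 pos [0.5756 0.0734 0.0601] close-ang -11.3 tilt [-0.0018  0.0007] F [-25.7 -19.1  27.1] gap 0.0596 ff 45.0
[-23.7 -21.5 -27.1] [ 4.72 -4.49  0.24]
```

View pics/l.png

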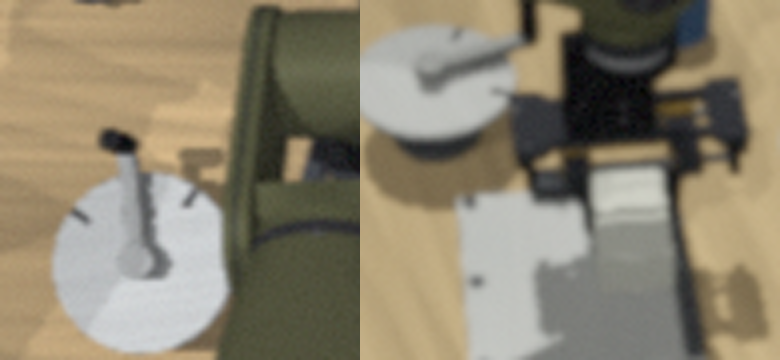

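The lever is still over the middle mark at (130,200). The brick is in the corner, not moving, with about 22 N towards each fence, so I'm handing it in.

```bash
python3 -c "
from h import *
print(workorder.sign_off())"
```

```text
the job is handed in; nothing more can be done
None
```

I handed the job in at about 21 s: the valve lever is within about 1–2° of its middle mark, and the brick is in the jig corner, still gripped and pushed at about 22 N toward each fence; the sign-off returned no verdict.

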